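Perch steps up to the foraging cube

ROBOT

A 7-joint arm with a two-finger parallel gripper is mounted at the origin on the work surface. World frame = base frame: x ahead of the robot, y to its left, z up, the work surface at z = 0. Lengths are in m, angles in rad, forces in N, time in s.
With the tool pointing down it reaches from about 0.425 to 1.025 m from the base axis. Payload 9.4 kg.
Tool frame: the origin (TCP) lies between the finger pads; the fingertips stand tcp_to_tips ahead of it and the grasp point (between the pads) lies 2 mm behind it (tcp_to_tips is the distance from the TCP to the fingertips, in m); z points along the fingers, y is the line along which they close (so a half turn about z gives the same grasp; the last joint's range is limited). The gripper opens to 93 mm and grips with 3 to 60 N. Pads are 15 mm wide; open, the fingers measure 128 mm over their backs; the gripper's body (75 mm by 188 mm) begins 65 mm behind the grasp point.
Start: joints at [-1.186, 0.599, -0.003, 1.599, 0.002, 0.943, -0.08], TCP at [0.323, 0.649, 0.213] pointing down, gripper open.
Joint ranges: [-2.57, 2.57], [-0.35, 1.97], [-1.29, 1.29], [0.11, 2.56], [-1.05, 4.19], [0.11, 1.86], [-2.63, 2.63]. Speed limits (rad/s): [2.22, 2.22, 3.01, 3.01, 3.14, 3.14, 3.14].

INTERFACE

Orientations are given as a unit quaternion [w, x, y, z].
In Python, from station import sense, get_image, close_job, trace, tcp_to_tips gives the robot as it stands.
- The arm moves only by the shell command python3 -m jog 'ROWS' [FORCE]. ROWS is JSON, a list of rows, each a list of 3 entries, a list of its own where there are three numbers: the closure, from 0 (fully open) to 1 (shut), then the shift along the tool's x, y, z in cm, then the turn, a rotation vector about the tool's x, y, z in degrees. A call has 1 to 12 rows; each row shifts and turns the commanded pose from where the row before left it, along the tool's axes as they then stand; what a row does not reach is not made up. A row lasts 1/12 s, in which the tool goes at most 41.7 mm and 7.16 degrees, less where a joint would pass 70% of its speed; a pose out of reach is approached as far as the arm can. A call is refused whole if a number of a shift passes 4.17 or a number of a turn 7.16, either way. A call with a gripper value outside its range is refused whole. The fingers move at their own pace and stop on an object; FORCE is the grip in N (left out, the last holds). Time passes only in rows, so rows that do not move let the fingers close. It gives the time, the measured TCP pose, the force, the opening and the grip force at its end, in the units of the state.
- sense(): the state, without advancing time (a new reading comes with each control period).
- get_image(name): name is "side" or "top"; returns a dict with "img" (480x640x3 uint8, blue, green, red), "K" (3x3 intrinsics, pixels), "k1" (the pictures are not rectified: a ray, as slopes to the right and down, at radius r is drawn at 1 + k1 r^2 times it, then the intrinsics apply), "rvec" (rotation vector, rad) and "tvec" (3), from world to camera coordinates, as OpenCV has them. Camera axes: x right, y down, z forward; pixel columns grow to the right and rows downward; lengths in m; the calibration is good to about 2 mm. A picture is of the moment at which its call begins. There is no depth.
- close_job(): hands the job in; it is judged then, once.
Trained networks look in the newest picture that a camera, given by its name, has taken for a name from the list of things; names that differ only in an ending like _2 or _b are one class to them, and where a whole thing is asked for, a point or a joint stands for the part that bears it (a point fixed in the world has none). Each returns a list of dicts, best first, with "p" (0 to 1); they miss things now and then, are a little off and sometimes report something else, mostly with a low value. They report only what shows in the picture. A call takes as long as a camera call. They do not tell look-alikes from the thing itself.
- trace(camera, target): "region" (480x640 bool, what is visible of it) and "xy" ([column, row] in pixels, amid what is visible of it).
The state is a dict: "clock": time; "joint_positions": joint angles; "joint_vel": joint speeds; "tau": joint torques, N m; "tool_pos": TCP position; "tcp_rot": TCP orientation; "force": force on the tool from outside, world axes, zero at the start; "wrist_torque": the same for the moment, N m; "grip_width": opening from 0.0 (shut) to 1.0 (fully open); "grip_force": force on a finger pad.
Only numpy, scipy, OpenCV 4.12 (cv2) and the standard library are available. Lean on these libraries where they do the work, as an engineer would, in place of code of your own. Each camera call takes 0.05 s, during which the arm holds its last target. There are 200 camera calls.

TASK

Stand the four T-shaped pine perches on the four cork discs on the aluminium shelf, one on each, as a staircase for the bird: the tallest on the disc next to the acrylic foraging cube, then each one shorter than the last, so that the shortest is farthest from the cube. Each perch must stand upright with its whole foot on its disc; leave the green cup standing where it is.

Things in the scene. Friction and masses are not known exactly. Their poses are not given: they have to be found in the camera images.
- perch_126: the tallest of four loose T-shaped pine bird perches, 126 mm high in all: round wooden foot 56 mm across and 10 mm thick, slim upright 16 mm across, and on top a straight crossbar 64 mm long with a 16 x 16 mm section, centred over the foot (its flat top at 126 mm). It starts upright on the counter (z = 0) in front of the shelf. Origin: centre of the foot's underside; z up; the crossbar runs along its y axis. Under 140 g; grip it from above across the crossbar's middle.
- perch_104: the second tallest of four loose T-shaped pine bird perches, 104 mm high in all: round wooden foot 56 mm across and 10 mm thick, slim upright 16 mm across, and on top a straight crossbar 64 mm long with a 16 x 16 mm section, centred over the foot (its flat top at 104 mm). It starts upright on the counter (z = 0) in front of the shelf. Origin: centre of the foot's underside; z up; the crossbar runs along its y axis. Under 140 g; grip it from above across the crossbar's middle.
- perch_82: the second shortest of four loose T-shaped pine bird perches, 82 mm high in all: round wooden foot 56 mm across and 10 mm thick, slim upright 16 mm across, and on top a straight crossbar 64 mm long with a 16 x 16 mm section, centred over the foot (its flat top at 82 mm). It starts upright on the counter (z = 0) in front of the shelf. Origin: centre of the foot's underside; z up; the crossbar runs along its y axis. Under 140 g; grip it from above across the crossbar's middle.
- perch_60: the shortest of four loose T-shaped pine bird perches, 60 mm high in all: round wooden foot 56 mm across and 10 mm thick, slim upright 16 mm across, and on top a straight crossbar 64 mm long with a 16 x 16 mm section, centred over the foot (its flat top at 60 mm). It starts upright on the counter (z = 0) in front of the shelf. Origin: centre of the foot's underside; z up; the crossbar runs along its y axis. Under 140 g; grip it from above across the crossbar's middle.
- disc_a: one of four alike round cork discs, 80 mm across and 3 mm thick, fixed in one straight row, 95 mm from centre to centre, on top of the raised perforated aluminium shelf (shelf 130 x 620 mm, top 22 mm above the counter). Origin: centre of the disc's underside, so its top is 3 mm above the origin, 25 mm above the counter. The names a to d say nothing about the order in the row.
- disc_b: one of four alike round cork discs, 80 mm across and 3 mm thick, fixed in one straight row, 95 mm from centre to centre, on top of the raised perforated aluminium shelf (shelf 130 x 620 mm, top 22 mm above the counter). Origin: centre of the disc's underside, so its top is 3 mm above the origin, 25 mm above the counter. The names a to d say nothing about the order in the row.
- disc_c: one of four alike round cork discs, 80 mm across and 3 mm thick, fixed in one straight row, 95 mm from centre to centre, on top of the raised perforated aluminium shelf (shelf 130 x 620 mm, top 22 mm above the counter). Origin: centre of the disc's underside, so its top is 3 mm above the origin, 25 mm above the counter. The names a to d say nothing about the order in the row.
- disc_d: one of four alike round cork discs, 80 mm across and 3 mm thick, fixed in one straight row, 95 mm from centre to centre, on top of the raised perforated aluminium shelf (shelf 130 x 620 mm, top 22 mm above the counter). Origin: centre of the disc's underside, so its top is 3 mm above the origin, 25 mm above the counter. The names a to d say nothing about the order in the row.
- cube: clear acrylic foraging cube with white edges and a small swing door, 100 x 100 x 100 mm, fixed on the same shelf at one end of the row of discs (either end), in line with them, its centre 110 mm from the nearest disc's centre. Origin: centre of its underside. At the row's other end, 110 mm from the last disc, a low plastic clamp (65 mm high) holds a short pine perch.
- cup: green ceramic cup, 60 mm across, 62 mm high, loose, standing upright on the counter between the perches; to be left alone. Origin: centre of its underside. A small steel bell and a red wooden knot toy (both within 56 mm across and 55 mm high) stand the same way in the other two gaps between the perches: perches, cup, bell and knot form one rough row, about 90 mm from one to the next.
Not all that is in view belongs to the job. What is shaped like the perch_126 but yellow is not meant.

How it is judged:
By the outcome, as a careful person would: the job done as asked, in the order asked, and still so for the second after the job is handed in, with the robot touching nothing.
It also fails if it takes over 128 s, if anything falls off the work surface, if the arm or the gripper's body presses on something with over 40 N, if the wrist force passes 120 N, or if a joint passes its speed limit or range.

## Working session

There is one attempt and no reset: what is moved stays moved. The work goes in short steps, Python scripts to look and compute and a shell command to move; the robot and the scene stay as the last step left them, time stands still between calls to the robot, and variables do not carry over. Pictures are saved under pics/ and viewed, at most 14 in all, crops included, and the job is handed in when it is done.

```bash
mkdir -p pics; ls; python3 - <<'E'
from station import *
import cv2
s=sense();print(s, tcp_to_tips)
for n in("top","side"):
    d=get_image(n);cv2.imwrite(f"pics/{n}0.png",d["img"]);print(n,d["K"],d["k1"],d["rvec"],d["tvec"])
E
```

```text
pics
{'clock': 0.0, 'joint_positions': array([-1.18570041,  0.60012958, -0.00255755,  1.60012405,  0.00182016,
        0.94292503, -0.0798148 ]), 'joint_vel': array([-6.96864044e-04,  2.74396519e-05, -4.70406850e-04, -3.70494828e-04,
       -3.22892774e-04,  3.75108682e-04,  2.32471678e-03]), 'tau': array([ 3.08280352e-03, -7.65084314e+01,  1.49901800e+00, -2.52336717e+01,
       -5.22823830e-02,  1.70075591e-02,  1.75381801e-04]), 'tool_pos': array([0.32281752, 0.64859829, 0.21175865]), 'tcp_rot': array([-1.05833409e-04,  2.28818882e-01,  9.73468691e-01, -7.84872106e-04]), 'force': array([ 0.48509316, -0.31056962,  0.23708899]), 'wrist_torque': array([-0.05980089,  0.02192428,  0.02932043]), 'grip_force': 0.0, 'grip_width': 1.001755153998654} 0.017
top [[475.99215841   0.         321.17957581]
 [  0.         475.99215841 242.90523078]
 [  0.           0.           1.        ]] -0.07544960154469336 [ 2.08495162 -2.11833714  0.24437647] [-0.00197966  0.50566742  0.87282238]
side [[593.47317802   0.         328.1714591 ]
 [  0.         593.47317802 244.47488474]
 [  0.           0.           1.        ]] 0.05139868837618536 [ 2.34877405 -0.9186237   0.33057561] [-0.36514379  0.28653344  0.91795133]
```

View pics/top0.png

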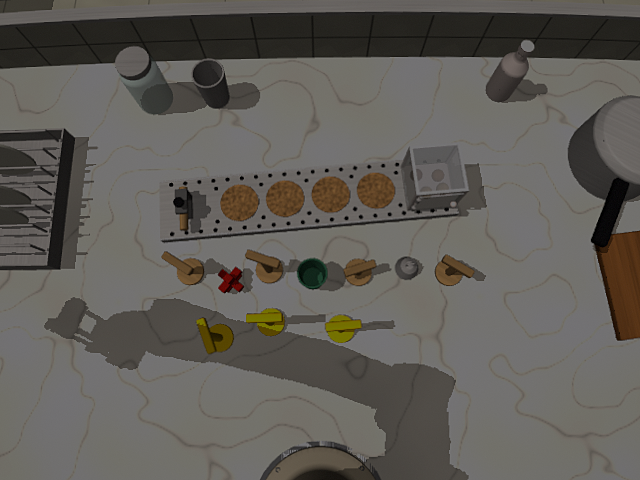

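View pics/side0.png

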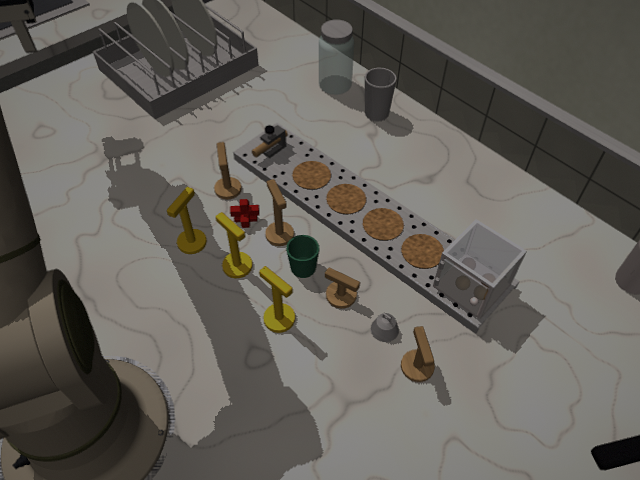

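```bash
cat > h.py <<'E'
import numpy as np, cv2
from station import *
def ray(d,uv):
    D=np.array([d["k1"],0,0,0.]);p=cv2.undistortPoints(np.float64([[uv]]),d["K"],D)[0,0]
    R=cv2.Rodrigues(np.float64(d["rvec"]))[0];t=np.float64(d["tvec"]).reshape(3)
    return -R.T@t, R.T@np.r_[p,1]
def onz(d,uv,z):
    c,v=ray(d,uv);return (c+v*(z-c[2])/v[2]).round(4)
def proj(d,X):
    return cv2.projectPoints(np.float64(X).reshape(-1,1,3),np.float64(d["rvec"]),np.float64(d["tvec"]),d["K"],np.array([d["k1"],0,0,0.]))[0][:,0]
E
python3 - <<'E'
from h import *
for cam in("top","side"):
    d=get_image(cam);print(cam,ray(d,[320,240]))
    for n,z in(("disc_a",.025),("cube",.05),("cup",.03),("perch_126",.126),("perch_104",.104),("perch_82",.082),("perch_60",.06)):
        for o in trace(cam,n): print(n,round(o["p"],2),np.round(o["xy"]),onz(d,o["xy"],z),o["region"].sum())
E
```

```text
top (array([ 0.29471483, -0.00556552,  0.96469402]), array([ 0.23250225, -0.00239214, -0.97261523]))
disc_a 0.93 [286. 201.] [0.6033 0.0621 0.025 ] 1054
disc_a 0.92 [378. 189.] [ 0.6273 -0.1308  0.025 ] 1043
disc_a 0.77 [239. 201.] [0.6054 0.1597 0.025 ] 1005
disc_a 0.67 [332. 195.] [ 0.6148 -0.0353  0.025 ] 1075
cube 0.55 [432. 178.] [ 0.6404 -0.2402  0.05  ] 3889
cup 0.95 [312. 270.] [0.458 0.008 0.03 ] 765
perch_126 0.81 [215. 334.] [0.329  0.1781 0.126 ] 882
perch_126 0.79 [186. 268.] [0.448  0.2343 0.126 ] 761
perch_126 0.78 [359. 270.] [ 0.4394 -0.0763  0.126 ] 675
perch_126 0.68 [451. 271.] [ 0.4336 -0.2419  0.126 ] 758
perch_126 0.66 [267. 318.] [0.3569 0.0866 0.126 ] 694
perch_126 0.59 [342. 328.] [ 0.3376 -0.0432  0.126 ] 707
perch_126 0.58 [269. 266.] [0.449  0.0846 0.126 ] 713
perch_104 0.81 [215. 334.] [0.3299 0.1829 0.104 ] 882
perch_104 0.79 [186. 268.] [0.452  0.2406 0.104 ] 761
perch_104 0.78 [359. 270.] [ 0.4432 -0.0781  0.104 ] 675
perch_104 0.68 [451. 271.] [ 0.4372 -0.2481  0.104 ] 758
perch_104 0.66 [267. 318.] [0.3585 0.089  0.104 ] 694
perch_104 0.59 [342. 328
[... 2327 characters left out ...]
7 [342. 289.] [ 0.4258 -0.1097  0.082 ] 1025
perch_82 0.75 [276. 310.] [ 0.3186 -0.0675  0.082 ] 1341
perch_82 0.63 [278. 224.] [0.4373 0.0662 0.082 ] 1010
perch_82 0.57 [226. 182.] [0.43   0.2124 0.082 ] 783
perch_82 0.35 [346. 198.] [0.5703 0.0304 0.082 ] 931
perch_60 0.95 [416. 363.] [ 0.4256 -0.2781  0.06  ] 1155
perch_60 0.94 [185. 228.] [0.3159 0.188  0.06  ] 1212
perch_60 0.89 [232. 255.] [0.3426 0.081  0.06  ] 1206
perch_60 0.77 [342. 289.] [ 0.4363 -0.0999  0.06  ] 1025
perch_60 0.75 [276. 310.] [ 0.3262 -0.0565  0.06  ] 1341
perch_60 0.63 [278. 224.] [0.448  0.0807 0.06  ] 1010
perch_60 0.57 [226. 182.] [0.4406 0.2308 0.06  ] 783
perch_60 0.35 [346. 198.] [0.5846 0.0439 0.06  ] 931
```

The top view shows four pine perches at (186,268), (269,266), (359,270) and (451,271), with the cube at (435,178) on the right. Three yellow decoys stand nearer the robot. The side view shows the same pine perches at (226,182), (278,224), (342,289) and (416,363). I'll fit silhouettes in both views to get pose and height.

```bash
cat > fit.py <<'E'
from h import *
from scipy.optimize import minimize
A=np.linspace(0,2*np.pi,24,endpoint=False);C=np.c_[np.cos(A),np.sin(A)]
def cyl(r,z0,z1): return np.vstack([np.c_[r*C,np.full(24,z)] for z in(z0,z1)])
def box(a,b,z0,z1): return np.array([[x,y,z] for x in(-a,a) for y in(-b,b) for z in(z0,z1)])
def perch(h): return [cyl(.028,0,.01),cyl(.008,.01,h-.016),box(.008,.032,h-.016,h)]
def render(d,parts,x,y,z,yaw):
    m=np.zeros((480*2,640*2),np.uint8);R=np.array([[np.cos(yaw),-np.sin(yaw),0],[np.sin(yaw),np.cos(yaw),0],[0,0,1]])
    for P in parts:
        q=proj(d,P@R.T+[x,y,z]);cv2.fillConvexPoly(m,cv2.convexHull(np.float32(q*32+8).astype(np.int32)),1,shift=4)
    return cv2.resize(m*255,(640,480),interpolation=cv2.INTER_AREA)/255.
def iou(m,r): return np.minimum(m,r).sum()/np.maximum(m,r).sum()
def fit(ds,ms,h,x,y,z=0,yaws=None):
    P=perch(h);best=None
    f=lambda p:-sum(iou(m,render(d,P,p[0]/100,p[1]/100,z,p[2]/10)) for d,m in zip(ds,ms))
    y0=min(np.arange(0,np.pi,.2) if yaws is None else yaws,key=lambda a:f([x*100,y*100,a*10]))
    return minimize(f,[x*100,y*100,y0*10],method="Nelder-Mead",options=dict(initial_simplex=np.array([[x*100,y*100,y0*10],[x*100+1,y*100,y0*10],[x*100,y*100+1,y0*10],[x*100,y*100,y0*10+2.]]),xatol=.005,fatol=1e-4))
E
python3 - <<'E'
from fit import *
ds=[get_image(c) for c in("top","side")]
T=[trace(c,"perch_126") for c in("top","side")]
pk=lambda L,q:min(L,key=lambda o:np.hypot(*(np.array(o["xy"])-q)))["region"].astype(float)
for a,b in(((186,268),(226,182)),((269,266),(278,224)),((359,270),(342,289)),((451,271),(416,363))):
    ms=[pk(T[0],a),pk(T[1],b)]
    x,y,_=onz(ds[0],a,.06)
    for h in(.126,.104,.082,.06):
        r=fit(ds,ms,h,x,y);print(a,h,round(-r.fun/2,3),(r.x[:2]*10).round(1),"yaw",round(np.degrees(r.x[2]/10),1))
D=[trace(c,"disc_a") for c in("top","side")]
M=[np.max([o["region"] for o in L],0).astype(float) for L in D]
P=[cyl(.04,0,.003)+[0,k*.095,0] for k in(-1.5,-.5,.5,1.5)]
for idx in([0,1],[0],[1]):
    f=lambda p:-sum(iou(M[i],render(ds[i],P,p[0]/100,p[1]/100,.022,p[2]/10)) for i in idx)
    r=minimize(f,[61,1.5,1.],method="Nelder-Mead",options=dict(initial_simplex=[[61,1.5,1.],[62,1.5,1],[61,2.5,1],[61,1.5,2]]))
    p=r.x;w=p[2]/10;print(-r.fun/len(idx),p,[(p[:2]*10+k*95*np.array([-np.sin(w),np.cos(w)])).round(1) for k in(-1.5,-.5,.5,1.5)])
E
```

```text
(186, 268) 0.126 0.406 [458.3 259.1] yaw 149.8
(186, 268) 0.104 0.447 [459.2 260.4] yaw 149.4
(186, 268) 0.082 0.432 [460.1 262. ] yaw 149.6
(186, 268) 0.06 0.395 [460.5 261.8] yaw 153.2
(269, 266) 0.126 0.895 [462.9  97.4] yaw 156.4
(269, 266) 0.104 0.862 [465.1  98.2] yaw 153.2
(269, 266) 0.082 0.81 [464.5  98.3] yaw 142.4
(269, 266) 0.06 0.759 [464.6  98.1] yaw 140.0
(359, 270) 0.126 0.631 [453.5 -83.4] yaw 2.7
(359, 270) 0.104 0.688 [455.3 -84.2] yaw -3.2
(359, 270) 0.082 0.775 [455.3 -83.6] yaw 15.1
(359, 270) 0.06 0.898 [455.8 -83.8] yaw 17.5
(451, 271) 0.126 0.659 [ 450.4 -267.5] yaw 126.4
(451, 271) 0.104 0.776 [ 449.3 -267.8] yaw 147.4
(451, 271) 0.082 0.893 [ 452.2 -268.9] yaw 145.1
(451, 271) 0.06 0.855 [ 453.8 -271. ] yaw 146.4
0.9280300812832936 [61.31176119  1.72743191  0.80478208] [array([ 624.6, -124.8]), array([616.9, -30.1]), array([609.3,  64.6]), array([601.7, 159.3])]
0.9261804954635192 [61.44367588  1.63318429  0.81894891] [array([ 626.1, -125.7]), array([618.3, -31. ]), array([610.6,  63.7]), array([602.8, 158.4])]
0.9403521993758422 [61.27741362  1.79785617  0.77805211] [array([ 623.9, -124.1]), array([616.5, -29.4]), array([609.1,  65.3]), array([601.7, 160. ])]
```

Heights and order are clear, and the row geometry agrees in both views:

| Perch | Position (m) |
|---|---|
| 126 | (.463, .097) |
| 104 | (.459, .260) |
| 82 | (.452, -.269) |
| 60 | (.456, -.084) |

For 104, the side mask was missed, so its height comes from elimination. Disc A, next to the cube, is at (.625, -.125). I'll turn the tool first.

```bash
cat > go.py <<'E'
import sys
from h import *
from scipy.spatial.transform import Rotation as Ro
x,y,z,yaw=map(float,sys.argv[1:5])  # m, deg: direction of tool y
s=sense();q=s["tcp_rot"];R=Ro.from_quat([*q[1:],q[0]]).as_matrix()
a=np.radians(yaw);Y=np.array([np.cos(a),np.sin(a),0]);Z=np.array([0,0,-1.]);T=np.c_[np.cross(Y,Z),Y,Z]
d=np.array([x,y,z])-s["tool_pos"]
print("turn",np.degrees(Ro.from_matrix(R.T@T).as_rotvec()).round(2),"shift cm now",(R.T@d*100).round(2),"after turn",(T.T@d*100).round(2),"pos",s["tool_pos"].round(4),"clock",s["clock"])
E
python3 -m jog '[[0,[0,0,0],[0,0,7.1]],[0,[0,0,0],[0,0,7.1]],[0,[0,0,0],[0,0,7.1]],[0,[0,0,0],[0,0,7.1]],[0,[0,0,0],[0,0,7.1]],[0,[0,0,0],[0,0,7.1]],[0,[0,0,0],[0,0,7.1]],[0,[0,0,0],[0,0,7.1]],[0,[0,0,0],[0,0,7.1]],[0,[0,0,0],[0,0,7.1]],[0,[0,0,0],[0,0,7.1]],[0,[0,0,0],[0,0,7.1]]]' 20
python3 -m jog '[[0,[0,0,0],[0,0,2.3]],[0,[0,0,0],[0,0,0]]]'
python3 go.py .463 .0975 .2 -24
```

```text
clock: 2.2
tool_pos: [0.3229, 0.6492, 0.2127]
tcp_rot: [-0.0, 0.829, 0.559, 0.0]
force: [0.8, -0.1, -0.8]
grip_width: 1.0
grip_force: 0.0
clock: 2.37
tool_pos: [0.3227, 0.6492, 0.2125]
tcp_rot: [0.0, 0.839, 0.544, -0.0]
force: [0.8, -0.6, -0.6]
grip_width: 1.0
grip_force: 0.0
turn [ 0.01  0.01 -0.04] shift cm now [-44.67  35.29   1.27] after turn [-44.69  35.26   1.25] pos [0.3227 0.6492 0.2125] clock 2.3667
```

```bash
python3 -m jog '[[0,[-2.98,2.35,0],[0,0,0]],[0,[-2.98,2.35,0],[0,0,0]],[0,[-2.98,2.35,0],[0,0,0]],[0,[-2.98,2.35,0],[0,0,0]],[0,[-2.98,2.35,0],[0,0,0]],[0,[-2.98,2.35,0],[0,0,0]],[0,[-2.98,2.35,0],[0,0,0]],[0,[-2.98,2.35,0],[0,0,0]],[0,[-2.98,2.35,0],[0,0,0]],[0,[-2.98,2.35,0],[0,0,0]],[0,[-2.98,2.35,0],[0,0,0]],[0,[-2.98,2.35,0],[0,0,0]]]'
python3 -m jog '[[0,[-2.98,2.35,0],[0,0,0]],[0,[-2.98,2.35,0],[0,0,0]],[0,[-2.98,2.35,0],[0,0,0]],[0,[0,0,0],[0,0,0]],[0,[0,0,0],[0,0,0]]]'
python3 go.py .463 .0975 .116 -24
```

```text
clock: 3.37
tool_pos: [0.4358, 0.2061, 0.213]
tcp_rot: [-0.0, 0.838, 0.546, 0.0]
force: [1.5, -0.1, -0.9]
grip_width: 0.997
grip_force: 0.0
clock: 3.78
tool_pos: [0.4642, 0.0953, 0.213]
tcp_rot: [0.0, 0.839, 0.544, 0.0]
force: [0.3, 0.8, -0.5]
grip_width: 1.0
grip_force: 0.0
turn [ 0.05 -0.03 -0.14] shift cm now [ 0.15 -0.21  9.7 ] after turn [ 0.15 -0.2   9.7 ] pos [0.4642 0.0953 0.213 ] clock 3.7833
```

```bash
python3 -m jog '[[0,[0.15,-0.2,2.4],[0,0,0]],[0,[0,0,2.4],[0,0,0]],[0,[0,0,2.4],[0,0,0]],[0,[0,0,1.5],[0,0,0]],[0,[0,0,1],[0,0,0]],[0,[0,0,0],[0,0,0]],[1,[0,0,0],[0,0,0]],[1,[0,0,0],[0,0,0]],[1,[0,0,0],[0,0,0]],[1,[0,0,0],[0,0,0]],[1,[0,0,0],[0,0,0]],[1,[0,0,0],[0,0,0]]]' 20
python3 -m jog '[[1,[0,0,0],[0,0,0]],[1,[0,0,0],[0,0,0]],[1,[0,0,0],[0,0,0]],[1,[0,0,0],[0,0,0]]]'
python3 go.py .625 -.125 .24 -24
```

```text
clock: 4.78
tool_pos: [0.4626, 0.0998, 0.1161]
tcp_rot: [0.0, 0.838, 0.545, 0.0]
force: [-0.5, 0.5, -0.2]
grip_width: 0.62
grip_force: 0.0
clock: 5.12
tool_pos: [0.4624, 0.0996, 0.1156]
tcp_rot: [-0.0, 0.838, 0.545, 0.0]
force: [-0.6, 0.8, 0.5]
grip_width: 0.335
grip_force: 0.0
turn [-0.   -0.    0.04] shift cm now [-13.92  23.98 -12.44] after turn [-13.91  23.99 -12.44] pos [0.4624 0.0996 0.1156] clock 5.1167
```

```bash
python3 -m jog '[[1,[0,0,0],[0,0,0]],[1,[0,0,0],[0,0,0]],[1,[0,0,0],[0,0,0]],[1,[0,0,0],[0,0,0]],[1,[0,0,0],[0,0,0]],[1,[0,0,0],[0,0,0]]]'
python3 -m jog '[[1,[0,0,-0.5],[0,0,0]],[1,[0,0,-1.5],[0,0,0]],[1,[0,0,-2.5],[0,0,0]],[1,[0,0,-3],[0,0,0]],[1,[0,0,-2.5],[0,0,0]],[1,[0,0,-1.5],[0,0,0]],[1,[0,0,0],[0,0,0]]]'
python3 - <<'E'
from h import *
for n in("top","side"):
    d=get_image(n);u,v=proj(d,sense()["tool_pos"])[0];print(u,v)
    cv2.imwrite(f"pics/{n}1.png",d["img"])
E
python3 go.py .625 -.125 .24 -24
```

```text
clock: 5.62
tool_pos: [0.4624, 0.0996, 0.1156]
tcp_rot: [0.0, 0.838, 0.545, -0.0]
force: [-0.5, 0.4, -1.2]
grip_width: 0.17
grip_force: 19.5
clock: 6.2
tool_pos: [0.4638, 0.0998, 0.2337]
tcp_rot: [0.0, 0.839, 0.545, 0.002]
force: [0.5, 0.3, -0.6]
grip_width: 0.171
grip_force: 19.5
252.17785895025645 245.23292884952434
272.12598525633194 146.77161709099119
turn [ 0.03 -0.07  0.08] shift cm now [-13.96  23.99  -0.91] after turn [-13.93  24.01  -0.91] pos [0.4623 0.0999 0.2309] clock 6.3
```

View pics/side1.png

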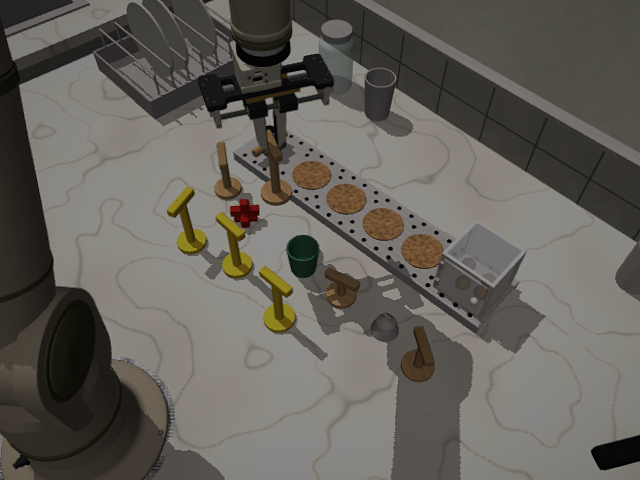

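The perch hangs upright in the grip, with its foot at pixel (276,190). I'll carry it to disc A.

```bash
python3 -m jog '[[1,[-0.8,1.4,0],[0,0,0]],[1,[-1.6,2.8,0],[0,0,0]],[1,[-1.7,3,0],[0,0,0]],[1,[-1.7,3,0],[0,0,0]],[1,[-1.7,3,0],[0,0,0]],[1,[-1.7,3,0],[0,0,0]],[1,[-1.7,3,0],[0,0,0]],[1,[-1.6,2.8,0],[0,0,0]],[1,[-0.9,1.4,0],[0,0,0]],[1,[-0.5,0.6,0],[0,0,0]],[1,[0,0,0],[0,0,0]],[1,[0,0,0],[0,0,0]]]'
python3 go.py .625 -.125 .142 -24
```

```text
clock: 7.3
tool_pos: [0.6243, -0.1242, 0.2293]
tcp_rot: [-0.001, 0.839, 0.545, -0.001]
force: [-0.6, 0.6, -1.4]
grip_width: 0.168
grip_force: 19.5
turn [-0.15  0.02  0.03] shift cm now [-0.04  0.12  8.73] after turn [-0.04  0.1   8.73] pos [ 0.6243 -0.1242  0.2293] clock 7.3
```

```bash
python3 -m jog '[[1,[0,0,1.5],[0,0,0]],[1,[0,0,2],[0,0,0]],[1,[0,0,2],[0,0,0]],[1,[0,0,1.5],[0,0,0]],[1,[0,0,1],[0,0,0]],[1,[0,0,0.5],[0,0,0]],[1,[0,0,0],[0,0,0]],[1,[0,0,0],[0,0,0]],[1,[0,0,0],[0,0,0]]]'
python3 - <<'E'
from fit import *
d=get_image("top");e=get_image("side")
for c,dd in(("top",d),("side",e)):
    cv2.imwrite(f"pics/{c}2.png",cv2.resize(dd["img"][120:320,150:520] if c=="top" else dd["img"][60:400,180:560],None,fx=1.5,fy=1.5))
E
python3 go.py .625 -.125 .142 -24
```

```text
clock: 8.05
tool_pos: [0.6258, -0.1248, 0.1466]
tcp_rot: [0.0, 0.838, 0.545, 0.001]
force: [0.2, 1.2, -0.6]
grip_width: 0.169
grip_force: 19.5
turn [ 0.08 -0.03  0.04] shift cm now [-0.04 -0.07  0.45] after turn [-0.04 -0.07  0.45] pos [ 0.6258 -0.1249  0.1465] clock 8.15
```

View pics/side2.png

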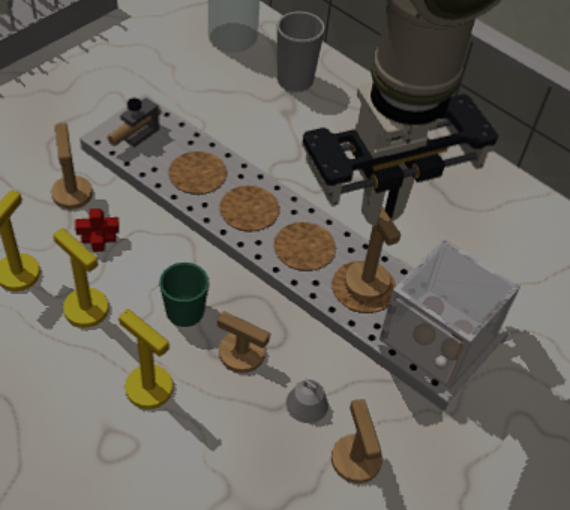

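The foot sits over the rightmost disc, crop (370,283) against disc centre (365,287), about 4 mm above it. I'll lower and release.

```bash
python3 -m jog '[[1,[0,0,0.2],[0,0,0]],[1,[0,0,0.2],[0,0,0]],[1,[0,0,0.1],[0,0,0]],[1,[0,0,0],[0,0,0]],[1,[0,0,0],[0,0,0]]]'
python3 -m jog '[[0.6,[0,0,0],[0,0,0]],[0.6,[0,0,0],[0,0,0]],[0.6,[0,0,0],[0,0,0]],[0.6,[0,0,0],[0,0,0]],[0.4,[0,0,0],[0,0,0]],[0.4,[0,0,-1.5],[0,0,0]],[0,[0,0,-2.5],[0,0,0]],[0,[0,0,-2.5],[0,0,0]],[0,[0,0,-2.5],[0,0,0]],[0,[0,0,0],[0,0,0]]]'
python3 go.py .459 .260 .23 -30.5
python3 - <<'E'
from fit import *
ds=[get_image(c) for c in("top","side")]
T=[trace(c,"perch_104") for c in("top","side")]
for L in T:print([np.round(o["xy"]) for o in L])
ms=[min(L,key=lambda o:np.hypot(*(np.array(o["xy"])-q)))["region"].astype(float) for L,q in zip(T,((186,268),(226,182)))]
r=fit(ds,ms,.104,.459,.26);print(r.fun/2,r.x,np.degrees(r.x[2]/10))
r=fit(ds[:1],ms[:1],.104,.459,.26);print(r.fun,r.x,np.degrees(r.x[2]/10))
E
```

```text
clock: 8.57
tool_pos: [0.6254, -0.1249, 0.1407]
tcp_rot: [0.0, 0.838, 0.545, 0.0]
force: [0.6, 0.1, -0.1]
grip_width: 0.169
grip_force: 19.5
clock: 9.4
tool_pos: [0.6274, -0.1259, 0.2353]
tcp_rot: [0.002, 0.839, 0.545, 0.003]
force: [1.8, -0.7, 0.8]
grip_width: 0.783
grip_force: 0.0
turn [ 0.36 -0.13  6.51] shift cm now [ 28.41 -31.07   0.39] after turn [ 24.7  -34.09   0.53] pos [ 0.6274 -0.1259  0.2353] clock 9.4
[array([448., 274.])]
[array([429., 237.]), array([278., 309.]), array([185., 226.]), array([341., 290.]), array([416., 363.]), array([236., 256.]), array([224., 186.])]
-0.430639308092043 [45.9418796  25.95850512 26.01581191] 149.0596223228264
-0.0 [45.9 26.   0. ] 0.0
```

```bash
python3 -m jog '[[0,[0,0,0],[0,0,6.5]],[0,[2.1,-2.9,0],[0,0,0]],[0,[2.3,-3.1,0],[0,0,0]],[0,[2.3,-3.1,0],[0,0,0]],[0,[2.3,-3.1,0],[0,0,0]],[0,[2.3,-3.1,0],[0,0,0]],[0,[2.3,-3.1,0],[0,0,0]],[0,[2.3,-3.1,0],[0,0,0]],[0,[2.3,-3.1,0],[0,0,0]],[0,[2.3,-3.1,0],[0,0,0]],[0,[2.3,-3.1,0],[0,0,0]],[0,[1.9,-3.3,0],[0,0,0]]]'
python3 -m jog '[[0,[0,0,0],[0,0,0]],[0,[0,0,0],[0,0,0]]]'
python3 - <<'E'
from fit import *
ds=[get_image(c) for c in("top","side")]
T=[trace(c,"perch_104") for c in("top","side")]
pk=lambda L,q:min(L,key=lambda o:np.hypot(*(np.array(o["xy"])-q)))["region"].astype(float)
for c,L,q in(("top",T[0],(186,268)),("side",T[1],(226,182))):
    i=c=="side";r=fit(ds[i:i+1],[pk(L,q)],.104,.459,.26,yaws=[2.6]);print(c,r.fun,r.x,np.degrees(r.x[2]/10))
for h,x,y,z in((.126,.6255,-.1255,.025),):
    uv=[proj(ds[0],[[x,y,z+.06]])[0],proj(ds[1],[[x,y,z+.06]])[0]];print(uv)
    ms=[pk(L,q) for L,q in zip(T,uv)];print(fit(ds,ms,h,x,y,z,yaws=[2.7]))
E
python3 go.py .459 .260 .094 -30.5
```

```text
clock: 10.6
tool_pos: [0.4554, 0.2626, 0.2296]
tcp_rot: [0.0, 0.868, 0.497, -0.001]
force: [1.4, 0.1, 0.1]
grip_width: 0.999
grip_force: 0.0
clock: 10.77
tool_pos: [0.4548, 0.2628, 0.2294]
tcp_rot: [0.0, 0.867, 0.499, -0.001]
force: [0.3, -0.9, -0.7]
grip_width: 1.001
grip_force: 0.0
top -0.0 [45.9 26.  26. ] 148.96902673401405
side -0.9073488641348838 [45.98157114 26.08993507 26.01227022] 149.03932992167566
[array([379.02627504, 179.41042779]), array([428.54143439, 229.70283948])]
       message: Optimization terminated successfully.
       success: True
        status: 0
           fun: -1.7280659280877955
             x: [ 6.252e+01 -1.261e+01  2.713e+01]
           nit: 35
          nfev: 84
 final_simplex: (array([[ 6.252e+01, -1.261e+01,  2.713e+01],
                       [ 6.252e+01, -1.261e+01,  2.713e+01],
                       [ 6.252e+01, -1.261e+01,  2.713e+01],
                       [ 6.252e+01, -1.261e+01,  2.713e+01]]), array([-1.728e+00, -1.728e+00, -1.728e+00, -1.728e+00]))
turn [ 0.02  0.05 -0.1 ] shift cm now [ 0.17  0.12 13.63] after turn [ 0.16  0.12 13.63] pos [0.4572 0.2593 0.2303] clock 10.9667
```

Perch 126 stands at (.625, -.126), within 1–2 mm of its disc centre. The side fit confirms 104 at (.4595, .2605), so I'll pick it up.

```bash
python3 -m jog '[[0.3,[0.2,0.2,3],[0,0,0]],[0.3,[0,0,3],[0,0,0]],[0.3,[0,0,3],[0,0,0]],[0.3,[0,0,2.5],[0,0,0]],[0.3,[0,0,1.5],[0,0,0]],[0.3,[0,0,0.6],[0,0,0]],[0.3,[0,0,0],[0,0,0]],[1,[0,0,0],[0,0,0]],[1,[0,0,0],[0,0,0]],[1,[0,0,0],[0,0,0]],[1,[0,0,0],[0,0,0]],[1,[0,0,0],[0,0,0]]]'
python3 -m jog '[[1,[0,0,0],[0,0,0]],[1,[0,0,0],[0,0,0]],[1,[0,0,0],[0,0,0]],[1,[0,0,0],[0,0,0]],[1,[0,0,0],[0,0,0]],[1,[0,0,0],[0,0,0]],[1,[0,0,0],[0,0,0]],[1,[0,0,0],[0,0,0]]]'
python3 go.py .617 -.030 .20 -30.5
```

```text
clock: 11.97
tool_pos: [0.4595, 0.262, 0.0953]
tcp_rot: [-0.0, 0.868, 0.497, 0.001]
force: [-0.1, -0.9, -0.9]
grip_width: 0.394
grip_force: 0.0
clock: 12.63
tool_pos: [0.4595, 0.2616, 0.0947]
tcp_rot: [0.0, 0.868, 0.496, 0.0]
force: [1.2, -0.1, 2.3]
grip_width: 0.168
grip_force: 19.9
turn [ 0.01 -0.01  0.03] shift cm now [-17.14  28.36 -10.53] after turn [-17.13  28.37 -10.53] pos [0.4595 0.2616 0.0947] clock 12.6333
```

```bash
python3 -m jog '[[1,[0,0,-0.5],[0,0,0]],[1,[0,0,-1.5],[0,0,0]],[1,[0,0,-2.5],[0,0,0]],[1,[0,0,-3],[0,0,0]],[1,[0,0,-2],[0,0,0]],[1,[0,0,-1],[0,0,0]],[1,[-0.8,1.4,0],[0,0,0]],[1,[-1.7,2.8,0],[0,0,0]],[1,[-1.8,3,0],[0,0,0]],[1,[-1.8,3,0],[0,0,0]],[1,[-1.8,3,0],[0,0,0]],[1,[-1.8,3,0],[0,0,0]]]'
python3 -m jog '[[1,[-1.8,3,0],[0,0,0]],[1,[-1.8,3,0],[0,0,0]],[1,[-1.8,3,0],[0,0,0]],[1,[-1.4,1.9,0],[0,0,0]],[1,[-0.6,0.3,0],[0,0,0]],[1,[0,0,0],[0,0,0]],[1,[0,0,0],[0,0,0]]]'
python3 go.py .617 -.029 .1205 -30.5
```

```text
clock: 13.63
tool_pos: [0.5497, 0.0945, 0.1991]
tcp_rot: [-0.0, 0.868, 0.497, -0.001]
force: [1.3, 0.3, -0.6]
grip_width: 0.164
grip_force: 19.9
clock: 14.22
tool_pos: [0.6079, -0.0241, 0.199]
tcp_rot: [-0.001, 0.868, 0.496, -0.001]
force: [0.2, -0.2, -0.9]
grip_width: 0.169
grip_force: 19.9
turn [-0.1   0.02  0.02] shift cm now [0.04 1.04 7.84] after turn [0.04 1.03 7.85] pos [ 0.6079 -0.0241  0.199 ] clock 14.2167
```

```bash
python3 -m jog '[[1,[0,1,1],[0,0,0]],[1,[0,0,2],[0,0,0]],[1,[0,0,2],[0,0,0]],[1,[0,0,1.4],[0,0,0]],[1,[0,0,0.8],[0,0,0]],[1,[0,0,0.3],[0,0,0]],[1,[0,0,0],[0,0,0]],[1,[0,0,0],[0,0,0]]]'
python3 go.py .617 -.029 .120 -30.5
```

```text
clock: 14.88
tool_pos: [0.6178, -0.0294, 0.125]
tcp_rot: [0.0, 0.868, 0.497, 0.0]
force: [-0.3, 0.1, -1.1]
grip_width: 0.167
grip_force: 19.9
turn [ 0.03 -0.02  0.08] shift cm now [-0.01 -0.09  0.5 ] after turn [-0.01 -0.09  0.5 ] pos [ 0.6178 -0.0294  0.125 ] clock 14.8833
```

```bash
python3 -m jog '[[1,[0,0,0.25],[0,0,0]],[1,[0,0,0.2],[0,0,0]],[1,[0,0,0.1],[0,0,0]],[1,[0,0,0],[0,0,0]],[0.6,[0,0,0],[0,0,0]],[0.6,[0,0,0],[0,0,0]],[0.6,[0,0,0],[0,0,0]],[0.6,[0,0,0],[0,0,0]],[0.5,[0,0,-1],[0,0,0]],[0.5,[0,0,-2.5],[0,0,0]],[0.3,[0,0,-3.5],[0,0,0]],[0.3,[0,0,-3.5],[0,0,0]]]'
python3 -m jog '[[0.3,[0,0,-1],[0,0,0]],[0.3,[0,0,0],[0,0,0]]]'
python3 go.py .452 -.269 .23 -35
```

```text
clock: 15.88
tool_pos: [0.6167, -0.03, 0.2254]
tcp_rot: [-0.0, 0.868, 0.496, -0.001]
force: [0.9, 0.1, -0.1]
grip_width: 0.592
grip_force: 0.0
clock: 16.05
tool_pos: [0.619, -0.0301, 0.2379]
tcp_rot: [0.001, 0.868, 0.496, 0.003]
force: [0.2, -0.1, -0.5]
grip_width: 0.693
grip_force: 0.0
turn [ 0.27 -0.2   4.53] shift cm now [-29.06  -2.28   0.68] after turn [-2.915e+01  2.000e-02  7.900e-01] pos [ 0.619  -0.0301  0.2379] clock 16.05
```

```bash
python3 -m jog '[[0.3,[0,0,0],[0,0,4.5]],[0.3,[-2.6,0,0],[0,0,0]],[0.3,[-3.6,0,0],[0,0,0]],[0.3,[-3.6,0,0],[0,0,0]],[0.3,[-3.6,0,0],[0,0,0]],[0.3,[-3.6,0,0],[0,0,0]],[0.3,[-3.6,0,0],[0,0,0]],[0.3,[-3.6,0,0],[0,0,0]],[0.3,[-3,0,0],[0,0,0]],[0.3,[-1.9,0,0],[0,0,0]],[0.3,[0,0,0],[0,0,0]],[0.3,[0,0,0],[0,0,0]]]'
python3 - <<'E'
from fit import *
ds=[get_image(c) for c in("top","side")]
T=[trace(c,"perch_104") for c in("top","side")]
for h,x,y,z,w in((.104,.617,-.03,.025,2.6),(.082,.452,-.269,0,2.53),(.126,.340,-.045,0,.1)):
  for i in(0,1):
    u=proj(ds[i],[[x,y,z+h/2]])[0];o=min(T[i],key=lambda o:np.hypot(*(np.array(o["xy"])-u)))
    r=fit(ds[i:i+1],[o["region"].astype(float)],h,x,y,z,yaws=[w]);print(h,i,np.hypot(*(np.array(o["xy"])-u)).round(),r.fun.round(3),(r.x[:2]*10).round(1),np.degrees(r.x[2]/10))
E
python3 go.py .452 -.269 .072 -35
```

```text
clock: 17.05
tool_pos: [0.4498, -0.2686, 0.2335]
tcp_rot: [-0.001, 0.887, 0.461, -0.0]
force: [1.1, 0.5, 0.1]
grip_width: 0.702
grip_force: 0.0
0.104 0 3.0 -0.89 [621.  -32.2] 144.3402399903672
0.104 1 6.0 -0.469 [620.2 -28.9] 147.23146868688332
0.082 0 6.0 -0.743 [ 453.1 -268.8] 150.71903922303014
0.082 1 11.0 -0.917 [ 449.9 -269.3] 145.02343162113561
0.126 0 65.0 -0.0 [340. -45.] 5.729577951308233
0.126 1 9.0 -0.923 [340.8 -44.8] 3.608874916075304
turn [-0.05 -0.01  0.17] shift cm now [-0.14  0.18 16.17] after turn [-0.14  0.17 16.17] pos [ 0.4514 -0.2669  0.2337] clock 17.25
```

```bash
python3 -m jog '[[0.3,[-0.1,0,3.5],[0,0,0]],[0.3,[0,0,3.5],[0,0,0]],[0.3,[0,0,3.5],[0,0,0]],[0.3,[0,0,2.6],[0,0,0]],[0.3,[0,0,1.8],[0,0,0]],[0.3,[0,0,1.2],[0,0,0]],[0.3,[0,0,0],[0,0,0]],[1,[0,0,0],[0,0,0]],[1,[0,0,0],[0,0,0]],[1,[0,0,0],[0,0,0]],[1,[0,0,0],[0,0,0]],[1,[0,0,0],[0,0,0]]]'
python3 -m jog '[[1,[0,0,0],[0,0,0]],[1,[0,0,0],[0,0,0]],[1,[0,0,0],[0,0,0]],[1,[0,0,0],[0,0,0]],[1,[0,0,0],[0,0,0]],[1,[0,0,0],[0,0,0]],[1,[0,0,0],[0,0,0]],[1,[0,0,0],[0,0,0]]]'
python3 go.py .6095 .0645 .22 -35
```

```text
clock: 18.25
tool_pos: [0.4506, -0.2691, 0.0739]
tcp_rot: [0.001, 0.887, 0.462, 0.0]
force: [-0.6, 0.7, 1.0]
grip_width: 0.395
grip_force: 0.0
clock: 18.92
tool_pos: [0.4503, -0.2692, 0.0732]
tcp_rot: [0.0, 0.887, 0.462, 0.0]
force: [-0.1, -1.0, 3.1]
grip_width: 0.17
grip_force: 19.8
turn [0.02 0.   0.04] shift cm now [ 36.47  -6.07 -14.68] after turn [ 36.47  -6.1  -14.68] pos [ 0.4503 -0.2692  0.0732] clock 18.9167
```

```bash
python3 -m jog '[[1,[0,0,-0.6],[0,0,0]],[1,[0,0,-2],[0,0,0]],[1,[0,0,-3.4],[0,0,0]],[1,[0,0,-3.7],[0,0,0]],[1,[0,0,-3],[0,0,0]],[1,[0,0,-2],[0,0,0]],[1,[1.5,-0.2,0],[0,0,0]],[1,[2.8,-0.5,0],[0,0,0]],[1,[3.4,-0.6,0],[0,0,0]],[1,[3.4,-0.6,0],[0,0,0]],[1,[3.4,-0.6,0],[0,0,0]],[1,[3.4,-0.6,0],[0,0,0]]]'
python3 -m jog '[[1,[3.4,-0.6,0],[0,0,0]],[1,[3.4,-0.6,0],[0,0,0]],[1,[3.4,-0.6,0],[0,0,0]],[1,[3.4,-0.6,0],[0,0,0]],[1,[2.8,-0.4,0],[0,0,0]],[1,[1.5,-0.2,0],[0,0,0]],[1,[0.6,0,0],[0,0,0]],[1,[0,0,0],[0,0,0]],[1,[0,0,0],[0,0,0]]]'
python3 go.py .6095 .0645 .0985 -35
```

```text
clock: 19.92
tool_pos: [0.5272, -0.1029, 0.2204]
tcp_rot: [-0.0, 0.887, 0.462, -0.0]
force: [0.6, -0.6, 0.2]
grip_width: 0.166
grip_force: 19.8
clock: 20.67
tool_pos: [0.608, 0.0623, 0.2202]
tcp_rot: [0.0, 0.887, 0.461, -0.001]
force: [-0.1, -0.8, -0.6]
grip_width: 0.164
grip_force: 19.8
turn [ 0.    0.07 -0.05] shift cm now [ 0.28 -0.   12.17] after turn [ 0.27 -0.   12.17] pos [0.608  0.0623 0.2202] clock 20.6667
```

```bash
python3 -m jog '[[1,[0.25,0,2],[0,0,0]],[1,[0,0,3],[0,0,0]],[1,[0,0,3],[0,0,0]],[1,[0,0,2],[0,0,0]],[1,[0,0,1.2],[0,0,0]],[1,[0,0,0.5],[0,0,0]],[1,[0,0,0],[0,0,0]],[1,[0,0,0],[0,0,0]]]'
python3 go.py .6095 .0645 .0985 -35
```

```text
clock: 21.33
tool_pos: [0.6106, 0.0653, 0.1041]
tcp_rot: [0.0, 0.887, 0.462, 0.0]
force: [0.7, 0.2, -0.1]
grip_width: 0.165
grip_force: 19.8
turn [ 0.05 -0.03 -0.03] shift cm now [-0.13 -0.04  0.56] after turn [-0.13 -0.04  0.56] pos [0.6106 0.0653 0.1041] clock 21.3333
```

```bash
python3 -m jog '[[1,[0,0,0.25],[0,0,0]],[1,[0,0,0.2],[0,0,0]],[1,[0,0,0.15],[0,0,0]],[1,[0,0,0],[0,0,0]],[0.6,[0,0,0],[0,0,0]],[0.6,[0,0,0],[0,0,0]],[0.6,[0,0,0],[0,0,0]],[0.6,[0,0,0],[0,0,0]],[0.5,[0,0,-1],[0,0,0]],[0.5,[0,0,-2.5],[0,0,0]],[0.3,[0,0,-3.5],[0,0,0]],[0.3,[0,0,-3.5],[0,0,0]]]'
python3 -m jog '[[0.3,[0,0,-2],[0,0,0]],[0.3,[0,0,0],[0,0,0]]]'
python3 go.py .456 -.084 .2 17.5
```

```text
clock: 22.33
tool_pos: [0.6094, 0.066, 0.2033]
tcp_rot: [-0.0, 0.887, 0.462, -0.001]
force: [1.0, 0.4, -0.8]
grip_width: 0.594
grip_force: 0.0
clock: 22.5
tool_pos: [0.6123, 0.0659, 0.2273]
tcp_rot: [0.001, 0.887, 0.462, 0.003]
force: [0.5, 0.2, -0.5]
grip_width: 0.691
grip_force: 0.0
turn [  0.39  -0.15 -52.49] shift cm now [-21.26  -4.22   2.6 ] after turn [ -9.6  -19.41   2.73] pos [0.6123 0.0659 0.2273] clock 22.5
```

Perch 60's grasp puts the gripper body close to a yellow decoy at (.341, -.045). I'll grip about 6 mm off-centre and 4° off to keep clearance.

```bash
python3 -m jog '[[0.3,[0,0,0],[0,0,-7.06]],[0.3,[0,0,0],[0,0,-7.06]],[0.3,[0,0,0],[0,0,-7.06]],[0.3,[0,0,0],[0,0,-7.06]],[0.3,[0,0,0],[0,0,-7.06]],[0.3,[0,0,0],[0,0,-7.06]],[0.3,[0,0,0],[0,0,-7.06]],[0.3,[0,0,0],[0,0,-7.06]],[0.3,[0,0,0],[0,0,0]],[0.3,[0,0,0],[0,0,0]]]'
python3 go.py .458 -.0895 .2 21.5
```

```text
clock: 23.33
tool_pos: [0.6099, 0.066, 0.222]
tcp_rot: [-0.0, 0.564, 0.826, -0.0]
force: [-0.1, -0.2, 0.7]
grip_width: 0.702
grip_force: 0.0
turn [-0.02 -0.02 -0.21] shift cm now [ -8.97 -19.79   2.21] after turn [ -8.9  -19.83   2.2 ] pos [0.6099 0.066  0.222 ] clock 23.3333
```

```bash
python3 -m jog '[[0.3,[-0.6,-1.3,0],[0,0,0]],[0.3,[-1.3,-2.9,0],[0,0,0]],[0.3,[-1.4,-3.1,0],[0,0,0]],[0.3,[-1.4,-3.1,0],[0,0,0]],[0.3,[-1.4,-3.1,0],[0,0,0]],[0.3,[-1.4,-3.1,0],[0,0,0]],[0.3,[-1,-2.2,0],[0,0,0]],[0.3,[-0.5,-1,0],[0,0,0]],[0.3,[0,0,0],[0,0,0]],[0.3,[0,0,0],[0,0,0]]]'
python3 - <<'E'
from fit import *
ds=[get_image(c) for c in("top","side")]
T=[trace(c,"perch_60") for c in("top","side")]
for h,x,y,z,w in((.104,.617,-.03,.025,2.6),(.082,.6095,.0645,.025,2.53),(.06,.456,-.084,0,.3),(.126,.341,-.045,0,.1)):
  for i in(0,1):
    u=proj(ds[i],[[x,y,z+h/2]])[0];o=min(T[i],key=lambda o:np.hypot(*(np.array(o["xy"])-u)))
    r=fit(ds[i:i+1],[o["region"].astype(float)],h,x,y,z,yaws=[w]);print(h,i,np.hypot(*(np.array(o["xy"])-u)).round(),r.fun.round(3),(r.x[:2]*10).round(1),np.degrees(r.x[2]/10))
cv2.imwrite("pics/side3.png",ds[1]["img"])
E
python3 go.py .458 -.0895 .053 21.5
```

```text
clock: 24.17
tool_pos: [0.4594, -0.09, 0.2224]
tcp_rot: [0.0, 0.563, 0.826, 0.0]
force: [-0.4, 0.5, -0.8]
grip_width: 0.699
grip_force: 0.0
0.104 0 8.0 -0.646 [619.6 -27.7] 136.7137840192291
0.104 1 10.0 -0.869 [618.1 -31. ] 147.1701590708637
0.082 0 2.0 -0.869 [612.7  66.9] 142.47267343163293
0.082 1 51.0 -0.0 [609.5  64.5] 144.95832216809828
0.06 0 85.0 -0.0 [456. -84.] 17.188733853924695
0.06 1 3.0 -0.901 [454.4 -82.3] 10.597877087538556
0.126 0 73.0 -0.0 [341. -45.] 5.729577951308233
0.126 1 8.0 -0.932 [340.5 -45.1] 2.1188154075831993
turn [0.01 0.   0.12] shift cm now [ 0.03 -0.2  16.9 ] after turn [ 0.03 -0.2  16.9 ] pos [ 0.46  -0.089  0.222] clock 24.3667
```

View pics/side3.png

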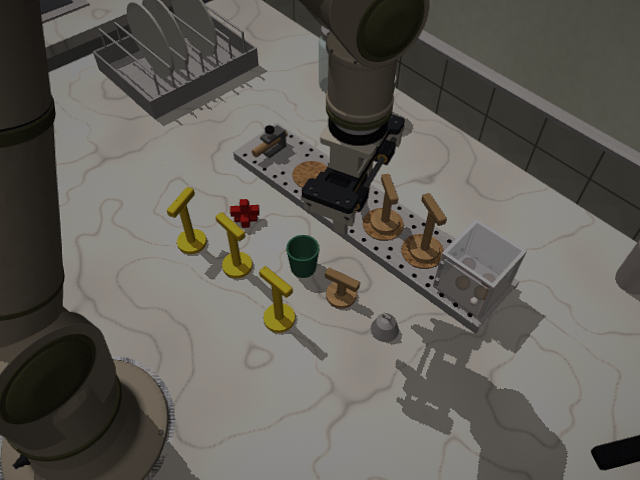

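Perches 126 and 104 stand on their discs at (422,250) and (383,222). Perch 60 is at (342,290), with the decoy at (280,300) and the cup in place. I'll grip perch 60 now.

```bash
python3 -m jog '[[0.3,[0,-0.2,2],[0,0,3]],[0.3,[0,0,3.5],[0,0,0]],[0.3,[0,0,3.5],[0,0,0]],[0.3,[0,0,3],[0,0,0]],[0.3,[0,0,2],[0,0,0]],[0.3,[0,0,1.5],[0,0,0]],[0.3,[0,0,1],[0,0,0]],[0.3,[0,0,0.4],[0,0,0]],[0.3,[0,0,0],[0,0,0]],[0.3,[0,0,0],[0,0,0]]]'
python3 go.py .458 -.0895 .053 18.5
```

```text
clock: 25.2
tool_pos: [0.4575, -0.0905, 0.0532]
tcp_rot: [-0.0, 0.584, 0.812, -0.0]
force: [0.1, -0.0, -0.0]
grip_width: 0.697
grip_force: 0.0
turn [-0.01 -0.01  0.05] shift cm now [0.08 0.08 0.02] after turn [0.08 0.08 0.02] pos [ 0.4575 -0.0905  0.0532] clock 25.2
```

```bash
python3 -m jog '[[1,[0,0,0],[0,0,0]],[1,[0,0,0],[0,0,0]],[1,[0,0,0],[0,0,0]],[1,[0,0,0],[0,0,0]],[1,[0,0,0],[0,0,0]],[1,[0,0,0],[0,0,0]],[1,[0,0,0],[0,0,0]],[1,[0,0,0],[0,0,0]],[1,[0,0,0],[0,0,0]],[1,[0,0,0],[0,0,0]],[1,[0,0,0],[0,0,0]],[1,[0,0,0],[0,0,0]]]'
python3 -m jog '[[1,[0,0,0],[0,0,0]],[1,[0,0,-0.6],[0,0,0]],[1,[0,0,-1.5],[0,0,0]],[1,[0,0,-2.5],[0,0,0]],[1,[0,0,-3],[0,0,0]],[1,[0,0,-3],[0,0,0]],[1,[0,0,-2.5],[0,0,0]],[1,[0,0,-1.5],[0,0,0]],[1,[0,0,0],[0,0,0]]]'
python3 go.py .604 .1525 .2 18.5
python3 - <<'E'
from h import *
cv2.imwrite("pics/side4.png",get_image("side")["img"][60:400,180:560])
E
```

```text
clock: 26.2
tool_pos: [0.4572, -0.0908, 0.0532]
tcp_rot: [0.0, 0.584, 0.812, 0.0]
force: [-0.4, 0.5, -0.4]
grip_width: 0.156
grip_force: 20.0
clock: 26.95
tool_pos: [0.4582, -0.0911, 0.2023]
tcp_rot: [0.002, 0.584, 0.812, 0.001]
force: [1.3, -0.6, -0.5]
grip_width: 0.157
grip_force: 20.0
turn [0.27 0.09 0.01] shift cm now [18.47 21.56  0.3 ] after turn [18.48 21.55  0.23] pos [ 0.4582 -0.0911  0.2023] clock 26.95
```

View pics/side4.png

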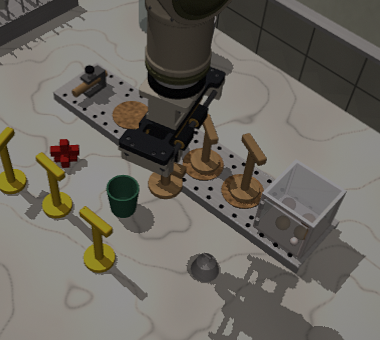

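Perch 60 is held level, at crop (165,185). I'll carry it to disc D.

```bash
python3 -m jog '[[1,[1,1.2,0],[0,0,0]],[1,[1.9,2.2,0],[0,0,0]],[1,[2.3,2.7,0],[0,0,0]],[1,[2.3,2.7,0],[0,0,0]],[1,[2.3,2.7,0],[0,0,0]],[1,[2.3,2.7,0],[0,0,0]],[1,[2.3,2.7,0],[0,0,0]],[1,[2,2.4,0],[0,0,0]],[1,[1.4,1.6,0],[0,0,0]],[1,[0.6,0.6,0],[0,0,0]],[1,[0,0,0],[0,0,0]],[1,[0,0,0],[0,0,0]]]'
python3 go.py .604 .1520 .0785 18.5
```

```text
clock: 28.0
tool_pos: [0.6014, 0.1507, 0.198]
tcp_rot: [-0.0, 0.584, 0.812, -0.001]
force: [0.1, -0.0, -0.2]
grip_width: 0.157
grip_force: 20.0
turn [-0.14  0.04  0.  ] shift cm now [ 0.05  0.31 11.95] after turn [ 0.04  0.28 11.95] pos [0.6014 0.1507 0.198 ] clock 28.0
```

```bash
python3 -m jog '[[1,[0,0.2,2],[0,0,0]],[1,[0,0,3],[0,0,0]],[1,[0,0,3],[0,0,0]],[1,[0,0,2],[0,0,0]],[1,[0,0,1],[0,0,0]],[1,[0,0,0.4],[0,0,0]],[1,[0,0,0],[0,0,0]],[1,[0,0,0],[0,0,0]]]'
python3 go.py .604 .1520 .0785 18.5
python3 - <<'E'
from h import *
cv2.imwrite("pics/side5.png",cv2.resize(get_image("side")["img"][100:280,220:460],None,fx=2.5,fy=2.5))
E
```

```text
clock: 28.67
tool_pos: [0.6049, 0.1519, 0.0862]
tcp_rot: [0.0, 0.584, 0.811, 0.0]
force: [-0.2, -0.8, -0.7]
grip_width: 0.159
grip_force: 20.0
turn [ 0.07  0.02 -0.03] shift cm now [ 0.04 -0.09  0.77] after turn [ 0.04 -0.09  0.77] pos [0.6049 0.1519 0.0862] clock 28.6667
```

View pics/side5.png

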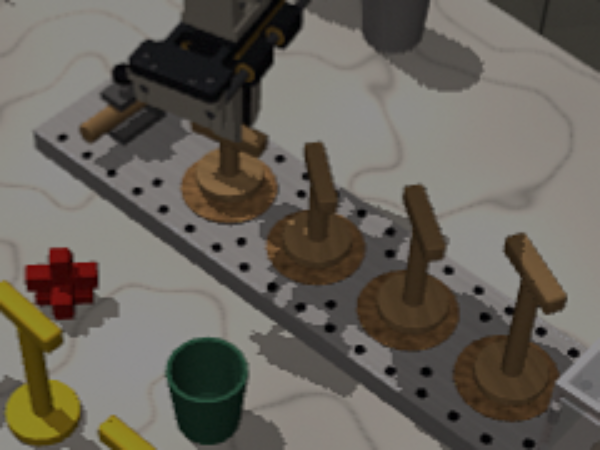

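All four perches are over their discs in descending order. Perch 60 is still about 8 mm above its disc, with the foot at (230,176) and the disc at (230,186). I'll lower and release.

```bash
python3 -m jog '[[1,[0,0,0.3],[0,0,0]],[1,[0,0,0.3],[0,0,0]],[1,[0,0,0.15],[0,0,0]],[1,[0,0,0.05],[0,0,0]],[1,[0,0,0],[0,0,0]],[1,[0,0,0],[0,0,0]]]'
python3 -m jog '[[0.6,[0,0,0],[0,0,0]],[0.6,[0,0,0],[0,0,0]],[0.6,[0,0,0],[0,0,0]],[0.6,[0,0,0],[0,0,0]],[0.6,[0,0,-1],[0,0,0]],[0.6,[0,0,-2.5],[0,0,0]],[0.6,[0,0,-3.5],[0,0,0]],[0.6,[0,0,-3.5],[0,0,0]],[0.6,[0,0,-3.5],[0,0,0]],[0.6,[2,-2.5,-2],[0,0,0]],[0.6,[3,-2.5,0],[0,0,0]],[0.6,[3,-2.5,0],[0,0,0]]]'
python3 -m jog '[[0.6,[3,-2.5,0],[0,0,0]],[0.6,[3,-2.5,0],[0,0,0]],[0.6,[3,-1,0],[0,0,0]],[0.6,[3,0,0],[0,0,0]],[0.6,[3,0,0],[0,0,0]],[0.6,[2,0,0],[0,0,0]],[0.6,[0,0,0],[0,0,0]],[0.6,[0,0,0],[0,0,0]],[0.6,[0,0,0],[0,0,0]]]'
python3 - <<'E'
from h import *
for n,c in(("side",(slice(100,330),slice(200,520))),("top",(slice(120,300),slice(140,500)))):
    cv2.imwrite(f"pics/{n}6.png",cv2.resize(get_image(n)["img"][c],None,fx=2.2,fy=2.2))
E
```

```text
clock: 29.22
tool_pos: [0.6051, 0.1525, 0.078]
tcp_rot: [0.001, 0.584, 0.812, 0.001]
force: [-1.0, -1.0, 6.8]
grip_width: 0.158
grip_force: 20.0
clock: 30.22
tool_pos: [0.5077, 0.2044, 0.2393]
tcp_rot: [0.001, 0.585, 0.811, 0.002]
force: [-0.5, 1.0, -1.0]
grip_width: 0.398
grip_force: 0.0
clock: 30.97
tool_pos: [0.3972, 0.3458, 0.2374]
tcp_rot: [0.0, 0.584, 0.812, -0.0]
force: [-1.4, -0.9, 0.2]
grip_width: 0.399
grip_force: 0.0
```

View pics/side6.png

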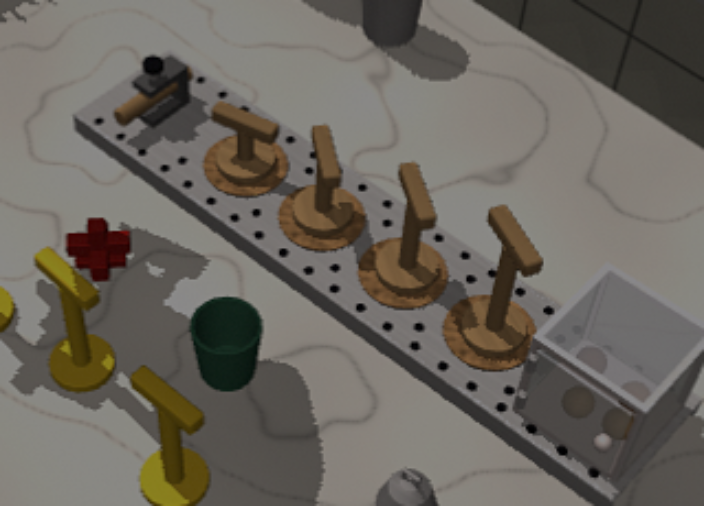

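View pics/top6.png

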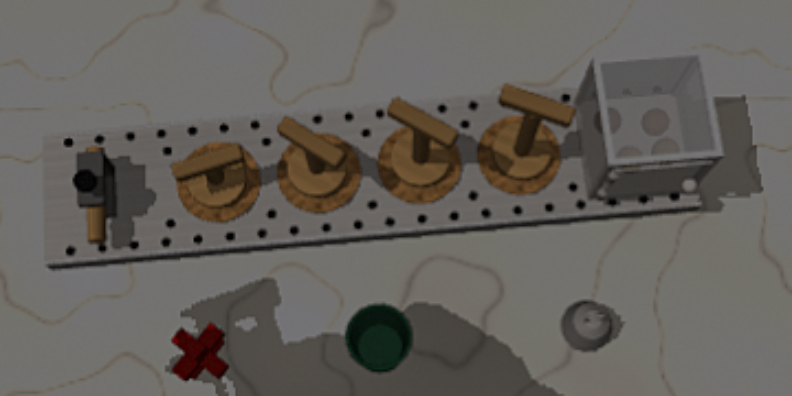

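Both views show all four perches upright with their feet within the discs. The tallest is beside the cube at (495,330), going down to the shortest at (245,163). The cup is untouched and the arm is clear.

```bash
python3 -c "from station import *;print(close_job())"
```

```text
the job is handed in; nothing more can be done
None
```

The job is handed in: in the final pictures all four perches stood upright on their discs, tallest beside the cube down to shortest, with the cup where it was and the arm clear, after about 31 s of the 128 s allowed.

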